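# Tip a medicine carton onto the counter scanner

## Task

The tall medicine carton stands on the steel platter of the counter scanner, beside the glass. Tip it over towards the glass by pushing it high up with the fingertips, and leave it lying flat on a broad face with its barcode wholly over the glass; nudge it along if it lies short or to one side. Only push it, never pick it up, and leave the other bottles and packs standing or lying where they are.

Things in the scene. Friction and masses are not known exactly. Their poses are not given: they have to be found in the camera images.
- scanner: Flat in-counter barcode scanner, fixed, flush in the counter: a bright steel platter 290 (x) x 400 (y) mm, its flat top 4 mm above the counter, smooth and level right across the glass. Origin at the centre of the platter at counter height; x and y along its sides, z up. It stands turned by up to 0.35 rad.
- glass (a point): Centre of the scanner's rectangular glass window, on its top surface (4 mm above the counter), at the middle of the platter; same axes as the scanner. The dark glass is 110 mm in x and 130 mm in y, set flush and framed by a grey gasket 6 mm wide.
- carton: Tall white medicine carton, loose, rigid, closed, 0.1 to 0.2 kg: 36 mm thick (its x), 66 wide (y), 120 high (z); origin at the centre of its underside. It starts upright on the platter to one side of the glass (scanner's +y or -y), a broad face towards the glass within 0.3 rad, 15 to 60 mm short of the glass, up to 25 mm off the middle line. Both broad faces bear the same barcode, 30 x 30 mm.
- carton_mid (a point): Centre of the carton, 60 mm above its underside; same axes as the carton. Pushed squarely on a broad face above this height it topples, pushed close to the foot it slides; lying, it slides.
- carton_code (a point): Point inside the carton half-way between its two barcodes: mid-thickness, mid-width, 80 mm above its underside (40 mm below its top). Same axes as the carton. With the carton lying flat it is straight above the middle of the barcode that faces the glass.
- stock_bottle: White round medicine jar, 60 mm across, 100 mm high, standing loose on the platter on the other side of the glass from the carton. Origin at the centre of its underside. Leave it alone.
- vial: Small amber vial with a white cap, 37 mm across, 66 mm high, standing loose on the counter beyond the platter's far long side (+x). Origin at the centre of its underside. Leave it alone.
- flat_pack: Flat white pack lying loose on the counter beyond the platter's far long side, 75 x 110 x 26 mm high. Origin at the centre of its underside. Leave it alone.
Mind the look-alikes: they are no part of the job. Leave any black or purple look-alike of the carton alone.

How it is judged:
By the outcome, as a careful person would: the job done as asked, in the order asked, and still so for the second after the job is handed in, with the robot touching nothing.
It also fails if it takes over 61 s, if anything falls off the work surface, if the arm or the gripper's body presses on something with over 40 N, if the wrist force passes 120 N, or if a joint passes its speed limit or range.

## Robot

A 6-joint arm with a two-finger parallel gripper is mounted at the origin on the work surface. World frame = base frame: x ahead of the robot, y to its left, z up, the work surface at z = 0. Lengths are in m, angles in rad, forces in N, time in s.
With the tool pointing down it reaches from about 0.325 to 0.85 m from the base axis. Payload 15.5 kg.
Tool frame: the origin (TCP) lies midway between the tips of the shut fingers; the grasp point (between the pads) lies 19 mm behind it; z points along the fingers, y is the line along which they close (so a half turn about z gives the same grasp; the last joint's range is limited). The gripper opens to 91 mm and grips with 3 to 60 N. Pads are 32 mm wide; open, the fingers measure 118 mm over their backs; the gripper's body (76 mm by 178 mm) begins 60 mm behind the grasp point.
Start: joints at [1.109, 0.494, 1.345, -0, 1.302, -0.096], TCP at [0.224, 0.583, 0.214] pointing down, gripper open.
Joint ranges: [-2.91, 2.91], [-0.82, 2.16], [0.22, 2.67], [-1.22, 4.37], [0.12, 2.79], [-3.08, 3.08]. Speed limits (rad/s): [1.89, 1.89, 2.57, 3.01, 3.01, 3.01].

## Interface

Orientations are given as a unit quaternion [w, x, y, z].
In Python, from workcell import read_state, grab_frame, hand_in gives the robot as it stands.
- The arm moves only by the tool move_arm, never from a script. Its argument "targets" is a list of rows, each a list of 3 entries, a list of its own where there are three numbers: the finger opening in m, from 0 to 0.0912, then the shift along the tool's x, y, z in m, then the turn about the tool's z in degrees. In form: [[fingers, [tx, ty, tz], spin], ...]. A call has 1 to 20 rows; each row is the pose to reach, as a shift and turn from the pose commanded when the call began, along the tool's axes at that moment; what a row does not reach only later rows make up. A row lasts 1/8 s, in which the tool goes at most 62.5 mm and 10.7 degrees, less where a joint would pass 70% of its speed; a pose out of reach is approached as far as the arm can. A call with a gripper value outside its range is refused whole. The fingers move at their own pace and stop on an object; "force" is the grip in N (left out, the last holds). Time passes only in rows, so rows that repeat a pose let the fingers close. It gives the time, the measured TCP pose, the force, the opening and the grip force at its end, in the units of the state.
- read_state(): the state, without advancing time (a new reading comes with each control period).
- grab_frame(name): name is "scene" or "side" or "wrist"; returns a dict with "color" (420x560x3 uint8, blue, green, red), "z_map" (420x560 float32, m along the optical axis (not along the pixel's ray), 0 where there is no reading), "vfov" (degrees; the focal length in pixels is half the picture's height over the tangent of half this angle, whatever the lens; pixels are square), "cx", "cy" (the principal point, pixels), "T" (4x4, takes a point from camera to world coordinates); the wrist camera has in their place "mount" (4x4, takes a point from camera to tool coordinates, whose origin is the TCP and whose axes are the flange's). Camera axes: x right, y down, z forward; pixel columns grow to the right and rows downward; lengths in m; the calibration is good to about 2 mm. A picture is of the moment at which its call begins: read the wrist's pose just before it.
- hand_in(): hands the job in; it is judged then, once.
The state is a dict: "time_s": time; "q": joint angles; "joint_vel": joint speeds; "tau": joint torques, N m; "ee_pos": TCP position; "tcp_rot": TCP orientation; "force": force on the tool from outside, world axes, zero at the start; "wrist_torque": the same for the moment, N m; "gripper_width": finger opening in m; "finger_force": force on a finger pad.
Only numpy, scipy, OpenCV 4.12 (cv2) and the standard library are available. Lean on these libraries where they do the work, as an engineer would, in place of code of your own. Each camera call takes 0.05 s, during which the arm holds its last target. There are 200 camera calls.

## Working session

There is one attempt and no reset: what is moved stays moved. The work goes in short steps, Python scripts to look and compute and a tool call to move; the robot and the scene stay as the last step left them, time stands still between calls to the robot, and variables do not carry over. Pictures are saved under pics/ and viewed, at most 10 in all, crops included, and the job is handed in when it is done.

Besides the shell and the picture viewer there is one more tool, called after ">>>" as a command line: name --argument value ..., lists and objects as JSON in quotes. move_arm: Moves the arm, as the interface text tells. Its arguments: {"type":"object","properties":{"targets":{"type":"array","items":{"type":"array"}},"force":{"type":"number"}},"required":["targets"]}

```bash
mkdir -p pics; cat > h.py <<'E'
import numpy as np, cv2
from workcell import read_state, grab_frame, hand_in
from scipy.spatial.transform import Rotation as R
def K(f): return 210/np.tan(np.radians(f["vfov"])/2)
def cloud(f,T=None):
    T=f["T"] if T is None else T
    v,u=np.mgrid[:420,:560]; z=f["z_map"]; k=K(f)
    p=np.stack([(u-f["cx"])*z/k,(v-f["cy"])*z/k,z],-1)
    return p@np.array(T)[:3,:3].T+np.array(T)[:3,3]
def ray(f,u,v,h):
    T=np.array(f["T"]); d=T[:3,:3]@[(u-f["cx"])/K(f),(v-f["cy"])/K(f),1]; o=T[:3,3]
    return o+d*(h-o[2])/d[2]
E
python3 - <<'E'
from h import *
a=grab_frame("scene");b=grab_frame("side")
np.savez("f0.npz",a=a["color"])
import pickle;pickle.dump((a,b),open("f0.pkl","wb"))
cv2.imwrite("pics/scene0.png",a["color"]);cv2.imwrite("pics/side0.png",b["color"])
print(read_state())
for f in(a,b):print(np.round(f["T"],3),f["vfov"],f["cx"],f["cy"])
E
```

```text
{'time_s': 0.1, 'q': array([ 1.10847343e+00,  4.94143993e-01,  1.34606996e+00, -4.18124255e-05,
        1.30251827e+00, -9.55023864e-02]), 'joint_vel': array([-0.00214986, -0.002785  , -0.00126613, -0.00148415, -0.00160065,
        0.00108581]), 'tau': array([ 2.08987061e-03, -8.80234623e+01, -3.82548308e+01,  7.10749626e-02,
        4.83914441e-02, -1.20940413e-04]), 'ee_pos': array([0.22400962, 0.58309884, 0.21338336]), 'tcp_rot': array([-1.37491733e-04,  1.82378194e-01,  9.83228290e-01, -5.53315769e-04]), 'force': array([-0.34973934, -0.31357743,  0.02624563]), 'wrist_torque': array([-0.01462289, -0.02682947,  0.00675247]), 'finger_force': 0.0, 'gripper_width': 0.09122322005971557}
[[-0.705  0.512 -0.49   0.938]
 [ 0.709  0.521 -0.476  0.395]
 [ 0.011 -0.683 -0.73   0.618]
 [ 0.     0.     0.     1.   ]] 52.980084670314355 281.21961021780646 208.4822908748392
[[-0.918 -0.211  0.336  0.31 ]
 [-0.396  0.531 -0.749  0.605]
 [-0.02  -0.821 -0.571  0.522]
 [ 0.     0.     0.     1.   ]] 57.90547231445804 282.6379297491158 208.2327105289662
```

View pics/scene0.png

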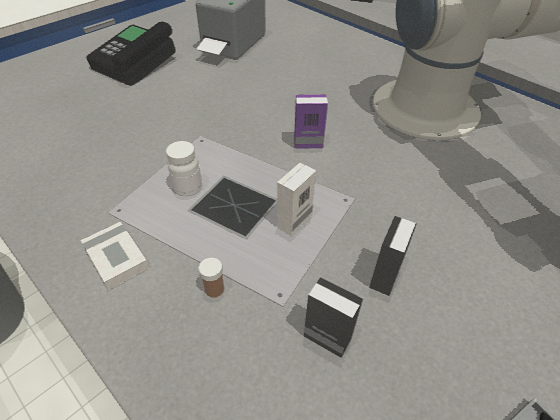

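View pics/side0.png

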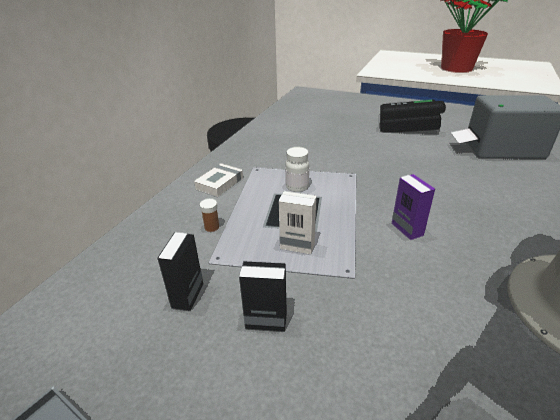

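The white carton on the platter is at scene (296,198) and side (299,222). Its look-alikes are purple (scene 311,122) and two black (393,255 and 333,318). Only the white one stands on the platter beside the glass. Next I'll measure and confirm it in a crop.

```bash
python3 - <<'E'
from h import *
import pickle
a,b=pickle.load(open("f0.pkl","rb"))
# glass: dark region in scene; corners on z=0.004
for n,f,seed,cb in(("scene",a,(215,205),(260,330,155,240)),("side",b,(272,208),(270,325,180,260))):
    P=cloud(f); ok=f["z_map"]>0
    g=f["color"].max(-1)
    x0,x1,y0,y1=cb
    m=np.zeros(ok.shape,bool); m[y0:y1,x0:x1]=True
    m&=ok
    t=m&(P[...,2]>.117)&(P[...,2]<.135)
    pts=P[t]; r=cv2.minAreaRect((pts[:,:2]*1000).astype(np.float32))
    print(n,"top",t.sum(),np.round(r[0],1),np.round(r[1],1),round(r[2],1),pts[:,2].mean())
    c=m&(P[...,2]>.02);pts=P[c];r=cv2.minAreaRect((pts[:,:2]*1000).astype(np.float32));print(" body",np.round(r[0],1),np.round(r[1],1),round(r[2],1))
    for nm,zl,zh in(("jar",.06,.12),("low",.02,.15)):
        pass
f=a;P=cloud(f)
g=f["color"].max(-1)
m=((g<75)).astype(np.uint8); n,l,s,c=cv2.connectedComponentsWithStats(m)
i=l[205,215];print(i,s[i]); 
cn=max(cv2.findContours((l==i).astype(np.uint8),0,1)[0],key=cv2.contourArea)
w=np.array([ray(f,u,v,.004)[:2] for u,v in cn[:,0]])*1000
r=cv2.minAreaRect(w.astype(np.float32));print("glass",r,np.round(cv2.boxPoints(r)))
for u,v in((201,140),(346,200),(280,295),(118,210)):print("screw",np.round(ray(f,u,v,.004)*1000,1))
for (x0,x1,y0,y1) in((160,205,140,200),(195,228,255,300),(80,150,222,290)):
    q=P[y0:y1,x0:x1].reshape(-1,3);q=q[q[:,2]>.015];zt=q[:,2].max();q=q[q[:,2]>zt-.01]
    print("obj",np.round(q.mean(0)*1000),round(zt,3))
cv2.imwrite("pics/crop.png",cv2.resize(a["color"][130:270,160:360],None,fx=4,fy=4))
E
```

```text
scene top 642 [532.6  37.2] [67.7 37.1] 6.8 0.12375042260147273
 body [532.8  37.1] [68.5 38.1] 6.5
side top 443 [531.9  39.6] [66.1 39. ] 5.1 0.12252164559239319
 body [567.  -58.1] [ 71.8 259.6] 19.6
39 [ 192  178   83   58 2235]
glass ((586.8074951171875, -80.12693786621094), (109.03333282470703, 128.60304260253906), 13.928787231445312) [[ 518.  -31.]
 [ 549. -156.]
 [ 655. -129.]
 [ 624.   -5.]]
screw [ 504.  -293.1    4. ]
screw [414.8  70.1   4. ]
screw [667.8 132.7   4. ]
screw [ 758.8 -229.4    4. ]
obj [938. 395. 618.] 0.618
obj [938. 395. 618.] 0.618
obj [938. 395. 618.] 0.618
```

View pics/crop.png

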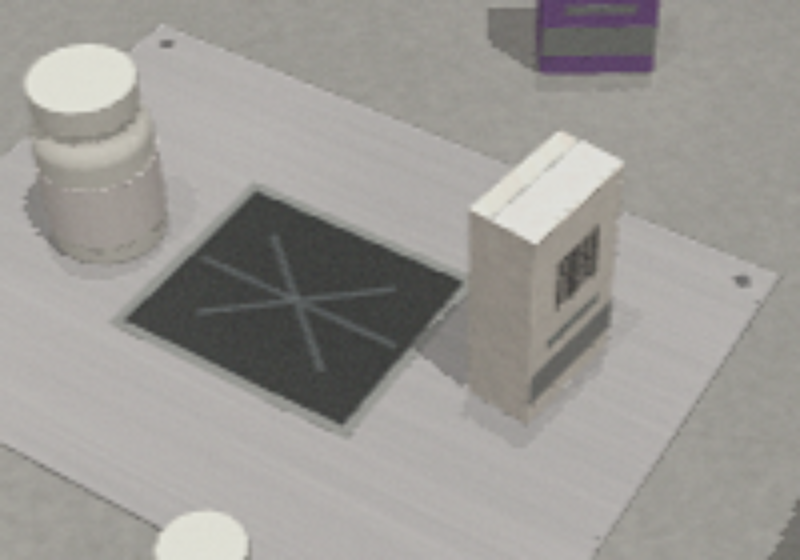

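The crop confirms it: the white carton stands at crop (545,275), its barcode visible at (578,265), one broad face towards the glass. Now I'll work out the approach.

```bash
cat >> h.py <<'E'
def totool(tgt):
    s=read_state(); w,x,y,z=s["tcp_rot"]
    M=R.from_quat([x,y,z,w]).as_matrix(); 
    return np.round(M.T@(np.array(tgt)-s["ee_pos"])*1000), np.degrees(np.arctan2(M[1,1],M[0,1])), s["ee_pos"], s["q"]
E
python3 - <<'E'
from h import *
import pickle
a,b=pickle.load(open("f0.pkl","rb"))
for n,u,v,h in(("jar",180,151,.104),("vial",210,268,.066),("blkA top",401,233,.12),("blkB top",336,297,.12),("purple",311,100,.12),("blkA base",384,290,0),("pack",115,255,.026)):print(n,np.round(ray(a,u,v,h)*1000))
c=np.array([532.3,38.3])/1000
for d in(.065,):print(totool([c[0]-.105*d,c[1]+.995*d,.21]))
E
```

```text
jar [ 624. -182.  104.]
vial [739.  47.  66.]
blkA top [509. 236. 120.]
blkB top [667. 238. 120.]
purple [ 333. -109.  120.]
blkA base [533. 249.   0.]
pack [ 824. -116.   26.]
(array([-454., -340.,    4.]), np.float64(68.98337157242408), array([0.22400962, 0.58309884, 0.21338336]), array([ 1.10847343e+00,  4.94143993e-01,  1.34606996e+00, -4.18124255e-05,
        1.30251827e+00, -9.55023864e-02]))
```

>>> move_arm --targets '[[0,[-45,-34,0],-3]]'

```text
time_s: 0.22
ee_pos: [0.2563, 0.5318, 0.2133]
tcp_rot: [-0.0, 0.154, 0.988, 0.0]
force: [2.1, -0.6, -0.6]
gripper_width: 0.0841
finger_force: 0.0
```

That row went in as millimetres where metres are needed. It was clipped to one row's travel in the intended direction, so no harm done. Recomputing from here.

```bash
python3 -c "
from h import *
print(totool([.5255,.103,.21]))"
```

```text
(array([-387., -326.,    3.]), np.float64(72.23738507130656), array([0.25629489, 0.53183515, 0.21328089]), array([ 1.02030782e+00,  4.44989215e-01,  1.43518125e+00,  5.14158285e-04,
        1.26088409e+00, -2.40629173e-01]))
```

>>> move_arm --targets '[[0,[-0.387,-0.326,0.003],-24],[0,[-0.387,-0.326,0.003],-24],[0,[-0.387,-0.326,0.003],-24],[0,[-0.387,-0.326,0.003],-24],[0,[-0.387,-0.326,0.003],-24],[0,[-0.387,-0.326,0.003],-24],[0,[-0.387,-0.326,0.003],-24],[0,[-0.387,-0.326,0.003],-24],[0,[-0.387,-0.326,0.003],-24],[0,[-0.387,-0.326,0.003],-24],[0,[-0.387,-0.326,0.003],-24],[0,[-0.387,-0.326,0.003],-24]]'

```text
time_s: 1.72
ee_pos: [0.5237, 0.1018, 0.2109]
tcp_rot: [-0.0, -0.053, 0.999, 0.0]
force: [-0.1, -0.4, 0.7]
gripper_width: 0.0002
finger_force: 0.0
```

>>> move_arm --targets '[[0,[-0.002,0,0.06],0],[0,[-0.002,0,0.11],0],[0,[-0.002,0,0.11],0],[0,[-0.002,-0.015,0.11],0],[0,[-0.002,-0.025,0.11],0],[0,[-0.002,-0.032,0.11],0],[0,[-0.002,-0.04,0.11],0],[0,[-0.002,-0.048,0.11],0],[0,[-0.002,-0.056,0.11],0],[0,[-0.002,-0.064,0.11],0],[0,[-0.002,-0.072,0.11],0],[0,[-0.002,-0.08,0.11],0],[0,[-0.002,-0.08,0.11],0],[0,[-0.002,-0.08,0.11],0]]'

```text
time_s: 3.48
ee_pos: [0.5346, 0.0214, 0.1009]
tcp_rot: [-0.0, -0.052, 0.999, 0.0]
force: [-1.0, 0.5, -0.7]
gripper_width: 0.0006
finger_force: 0.0
```

```bash
cat > look.py <<'E'
from h import *
import sys
f=grab_frame("scene"); P=cloud(f)
cv2.imwrite("pics/%s.png"%sys.argv[1],f["color"])
C=np.array([.5867,-.0801]);t=np.radians(14);S=np.array([[np.cos(t),np.sin(t)],[-np.sin(t),np.cos(t)]])
q=(P[...,:2]-C)@S.T
m=(f["z_map"]>0)&(P[...,2]>.032)&(P[...,2]<.048)&(abs(q[...,0])<.11)&(q[...,1]>-.085)&(q[...,1]<.16)
r=cv2.minAreaRect((q[m]*1000).astype(np.float32));print("carton top in scanner mm",m.sum(),r,"z",P[m][:,2].mean())
print(np.round(cv2.boxPoints(r)))
E
python3 look.py s1
```

```text
carton top in scanner mm 1691 ((-30.467544555664062, 12.255905151367188), (89.90304565429688, 202.77926635742188), 5.1959757804870605) z 0.04005236002273331
[[-84. 109.]
 [-66. -93.]
 [ 23. -85.]
 [  5. 117.]]
```

View pics/s1.png

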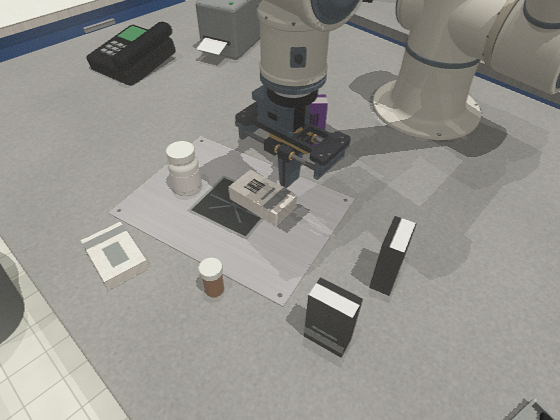

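The carton lies flat at scene (263,197), with its barcode at (257,186) near the robot-side edge of the glass. It needs a nudge towards +x. I'll measure it with the jar excluded.

```bash
cat > look.py <<'E'
from h import *
import sys
f=grab_frame("scene"); P=cloud(f)
cv2.imwrite("pics/%s.png"%sys.argv[1],f["color"])
C=np.array([.5867,-.0801]);t=np.radians(14);S=np.array([[np.cos(t),np.sin(t)],[-np.sin(t),np.cos(t)]])
q=(P[...,:2]-C)@S.T
m=((f["z_map"]>0)&(P[...,2]>.034)&(P[...,2]<.046)&(abs(q[...,0])<.11)&(q[...,1]>-.085)&(q[...,1]<.16)).astype(np.uint8)
m=cv2.morphologyEx(m,cv2.MORPH_OPEN,np.ones((3,3)))
n,l,s,c=cv2.connectedComponentsWithStats(m);i=1+s[1:,4].argmax();m=l==i
r=cv2.minAreaRect((q[m]*1000).astype(np.float32));print("carton scanner mm",m.sum(),np.round(r[0]),np.round(r[1]),r[2])
B=cv2.boxPoints(r);print(np.round(B).tolist(),"world",np.round((B/1000@S+C)*1000).tolist())
d=m&(f["color"].max(-1)<90)&(q[...,1]<.06);w=q[d]*1000
if len(w):
    r=cv2.minAreaRect(w.astype(np.float32));print("code",len(w),np.round(r[0],1),np.round(r[1]),r[2])
E
python3 look.py s2
```

```text
carton scanner mm 1590 [-34.  48.] [122.  69.] 82.83880615234375
[[-76.0, -9.0], [-8.0, -17.0], [7.0, 104.0], [-61.0, 112.0]] world [[515.0, -107.0], [583.0, -99.0], [569.0, 22.0], [500.0, 14.0]]
code 71 [-36.7  27. ] [28. 31.] 81.36479949951172
```

>>> move_arm --targets '[[0,[0.04,-0.035,0],0],[0,[0.07,-0.065,0],0],[0,[0.07,-0.065,0.01],0],[0,[0.07,-0.065,0.05],0],[0,[0.07,-0.065,0.081],0],[0,[0.07,-0.065,0.081],0],[0,[0.06,-0.065,0.081],0],[0,[0.052,-0.065,0.081],0],[0,[0.047,-0.065,0.081],0],[0,[0.042,-0.065,0.081],0],[0,[0.037,-0.065,0.081],0],[0,[0.032,-0.065,0.081],0],[0,[0.027,-0.065,0.081],0],[0,[0.022,-0.065,0.081],0],[0,[0.019,-0.065,0.081],0],[0,[0.017,-0.065,0.081],0],[0,[0.017,-0.065,0.081],0]]'

```text
time_s: 5.7
ee_pos: [0.5248, -0.0451, 0.0199]
tcp_rot: [0.0, -0.052, 0.999, -0.0]
force: [0.7, -0.8, -0.2]
gripper_width: 0.0004
finger_force: 0.0
```

```bash
python3 look.py s3
```

```text
carton scanner mm 1710 [-3. 43.] [122.  73.] 82.69610595703125
[[-47.0, -13.0], [25.0, -22.0], [41.0, 98.0], [-31.0, 108.0]] world [[544.0, -104.0], [616.0, -95.0], [602.0, 25.0], [530.0, 17.0]]
code 54 [-20.4  30.2] [28. 58.] 54.4901008605957
```

View pics/s3.png

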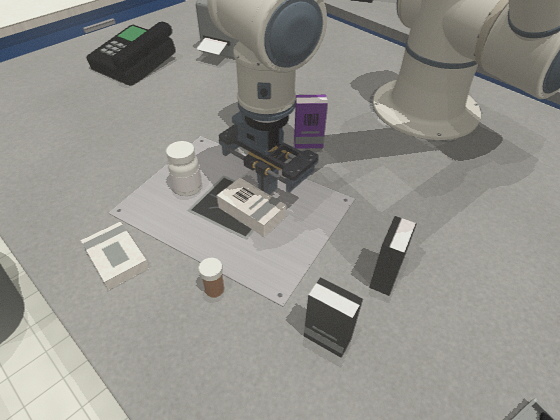

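The carton is now at scene (252,207) and its barcode at (243,195), about (-4, 22) mm from the glass centre and well inside the glass. Backing off and rising.

>>> move_arm --targets '[[0,[0.015,0,0],0],[0,[0.03,0,0],0],[0,[0.03,0,-0.03],0],[0,[0.03,0,-0.09],0],[0,[0.05,0.03,-0.15],0],[0,[0.08,0.06,-0.18],0],[0,[0.1,0.1,-0.18],0],[0,[0.1,0.15,-0.18],0],[0,[0.1,0.15,-0.18],0],[0,[0.1,0.15,-0.18],0]]'

```text
time_s: 7.0
ee_pos: [0.4087, 0.0933, 0.1997]
tcp_rot: [-0.0, -0.053, 0.999, -0.0]
force: [-0.7, -0.2, 0.6]
gripper_width: 0.0003
finger_force: 0.0
```

```bash
python3 look.py s4
```

```text
carton scanner mm 1682 [-1. 43.] [122.  68.] 81.57054138183594
[[-44.0, -13.0], [23.0, -23.0], [41.0, 99.0], [-26.0, 109.0]] world [[547.0, -103.0], [615.0, -96.0], [603.0, 26.0], [535.0, 19.0]]
code 25 [-6.3 21.6] [27. 30.] 72.16300964355469
```

View pics/s4.png

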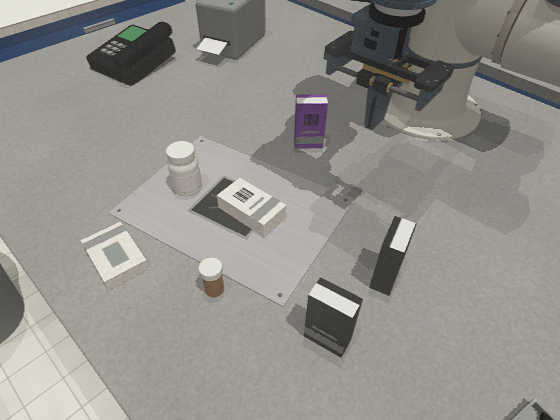

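The carton lies flat at scene (251,206). Its code is about (-5, 22) mm from the glass centre, wholly over the glass, and everything else is where it was.

```bash
python3 -c "
from workcell import hand_in
print(hand_in())"
```

```text
the job is handed in; nothing more can be done
None
```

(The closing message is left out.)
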